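# Top up the test reader's spring magazine

### The job

Finish loading the test reader: put the two loose blue-banded test cassettes into its spring magazine one at a time, each face up with the round sample well towards the reader, pressing each gently straight down past the sprung lips until all four have snapped over it and it stays down by itself. The magazine then is full: do not force the stack against its bottom stop (stay under 13 N there), and leave the orange-banded cassettes and everything else on the bench alone.

Things in the scene. Friction and masses are not known exactly. Their poses are not given: they have to be found in the camera images.
- blue1_mid (a point): White plastic rapid-test cassette with a BLUE end band, 70 long x 20 wide x 6 mm thick, about 14 g, lying face up on the 2 mm thick grey-blue work mat (top of mat at z = 2 mm). Point: its centre, half-way up (3 mm above its underside). x axis: along its length towards the sample-well end (the blue band is at the -x end), y across its width, z up.
- blue2_mid (a point): The second blue-banded cassette, identical to the first; same point and axes.
- blue1_well (a point): Centre of the round sample well of the first blue-banded cassette: 23.5 mm from the cassette's centre along its +x, half-way up.
- blue2_well (a point): The same point on the second blue-banded cassette.
- lips (a point): Point on the reader's magazine axis at the underside of its four sprung lips, 72 mm above the reader's base. x: to the reader (the way wells must point), z up. The lips, two on each long side, 22 to 30 mm either side of the axis along x, stick 3.3 mm into the channel, sloped up to 11 mm above this point. A seated cassette's top is at this height (centre 3 mm below); one under it is 6 mm lower.
- mouth (a point): Centre of the magazine's open mouth, 12 mm above the lips point; same axes. Channel inside 72.4 x 21.6 mm, between four corner posts (31 to 38 mm from the axis along x) and two end walls; outward-slanting lead-ins, 6 mm wide, rise 6.5 mm above this point. The long sides are open in the middle for fingers, 42 mm wide, down to 24 mm below the lips point.
- rest (a point): About where the centre of a cassette comes to lie, level or a little askew, on the lips' slopes before pressing: 10.5 mm above the lips point. Pressed in the middle it goes down against 5 to 12 N, spreading the lips; they snap over it once its top is just below the lips point, and the force drops by 2 to 4 N to the spring's 4 to 5 N, which then holds it up against them.
- stack_travel (a joint): How far the spring-carried stack in the magazine is pressed down, m. Seven cassettes are already in it: 0 at the start, stack top at the lips point's height; 0.006 with one more seated, 0.012 with two; hard bottom stop at 0.0135, so under the second cassette only 1.5 mm of give is left. Spring about 3 N at 0, 5 N at the bottom.
- stack: The seven cassettes already loaded (a stack 70 x 20 x 42 mm that slides up and down on the spring); origin at the centre of its top face.
- orange1_mid (a point): Orange-banded cassette of another test, same size as the blue ones, on the mat; centre, half-way up. Leave it alone.
- orange2_mid (a point): Second orange-banded cassette, on the mat; centre, half-way up. Leave it alone.
- tubebox: Pale open storage box, 130 x 130 x 55 mm, full of red-capped tubes; origin at the centre of its underside. Leave alone.
- scanner: Black hand barcode scanner lying on the bench, about 155 x 58 x 41 mm; origin on its underside. Leave alone.
- buffer: Small bottle with a blue cap, 44 mm across, 85 mm tall; origin at the centre of its underside. Leave alone.
- marker: Marker pen with a red cap, 130 mm long, 14 mm thick; origin at the middle of its underside. Leave alone.
- timer: White square bench timer, 62 x 62 x 21 mm; origin at the centre of its underside. Leave alone.
- reader: White and teal test reader with its upright magazine, fixed (place and yaw vary), on levelling feet: its base is 2 to 12 mm above the bench. Origin: at the base under the magazine's axis; axes as the lips point. Along +x its nose, 84 mm high, 90 wide, starts 36 mm from the axis and its housing, 150 high, 210 wide, 115 to 335 mm from it. Deck 112 x 80 x 12 mm under the magazine.
- blue1: First blue-banded cassette, same axes as its centre point; origin at the centre of its underside.
- blue2: Second blue-banded cassette; origin at the centre of its underside.
There are look-alikes about, which are no part of the job. What is shaped like the blue2 but turquoise is not meant.

How it is judged:
By the outcome, as a careful person would: the job done as asked, in the order asked, and still so for the second after the job is handed in, with the robot touching nothing.
It also fails if it takes over 69 s, if anything falls off the work surface, if the arm or the gripper's body presses on something with over 40 N, if the wrist force passes 120 N, or if a joint passes its speed limit or range.

### The arm

A 6-joint arm with a two-finger parallel gripper is mounted at the origin on the work surface. World frame = base frame: x ahead of the robot, y to its left, z up, the work surface at z = 0. Lengths are in m, angles in rad, forces in N, time in s.
With the tool pointing down it reaches from about 0.4 to 0.925 m from the base axis. Payload 3.4 kg.
Tool frame: the origin (TCP) lies on the centre line of the jaws, within the pads' length; the fingertips stand 14 mm ahead of it and the grasp point (between the pads) lies 5 mm behind it; z points along the fingers, y is the line along which they close (so a half turn about z gives the same grasp; the last joint's range is limited). The gripper opens to 85 mm and grips with 20 to 120 N. Pads are 22 mm wide; open, the fingers measure 114 mm over their backs; the gripper's body (76 mm by 85 mm) begins 54 mm behind the grasp point. The pads swing forward as they close: fully open they stand 13 mm farther back than shut.
Start: joints at [-0.073, 0.307, 1.506, -0, 1.328, -0.073], TCP at [0.575, -0, 0.245] pointing down, gripper open.
Joint ranges: [-3.12, 3.12], [-1.05, 2.28], [0.14, 2.33], [-1.42, 4.57], [0.1, 2.73], [-2.68, 2.68]. Speed limits (rad/s): [2.57, 2.57, 3.14, 3.14, 3.14, 3.14].

### API

Orientations are given as a unit quaternion [x, y, z, w].
In Python, from bench import reach, move_straight, set_joints, gripper_to, wait, ik, get_state, snapshot, camera_model, IKError, job_done gives the robot as it stands. The module is installed in compiled form; this text tells all that it offers. Calls block until the motion is done:
- reach(position, orientation): joint-space move of the TCP to a pose.
- move_straight(position, attitude=None, vel=0.15): straight line of the TCP; attitude=None keeps the orientation; vel is the mean speed in m/s.
- set_joints(angles): joint-space move.
- gripper_to(opening, f_grip=None): finger opening in m; f_grip is the grip in N (None keeps the last); returns when the fingers have stopped.
- wait(seconds).
- ik(position, orientation): joint angles nearest the present ones, or None.
- get_state(): the state.
- snapshot(name): name is "scene" or "side" or "wrist"; returns the picture (400x640x3 uint8, blue, green, red); there is no depth.
- camera_model(name): a dict with "K" (3x3 intrinsics, pixels), "R" (3x3) and "t" (3): a world point X has camera coordinates R X + t; the wrist camera has in their place "hand_eye" (4x4, takes a point from camera to tool coordinates, whose origin is the TCP and whose axes are the flange's). Camera axes: x right, y down, z forward; pixel columns grow to the right and rows downward; lengths in m; the calibration is good to about 2 mm. A picture is of the moment at which its call begins: read the wrist's pose just before it. camera_model takes no time and is no camera call.
A pose or a line that the arm cannot do raises IKError and nothing moves.
- job_done(): hands the job in; it is judged then, once.
The state is a dict: "clock": time; "joint_pos": joint angles; "joint_velocities": joint speeds; "effort": joint torques, N m; "position": TCP position; "ee_rot": TCP orientation; "contact_force": force on the tool from outside, world axes, zero at the start; "torque": the same for the moment, N m; "width": finger opening in m; "gripper_force": force on a finger pad.
Only numpy, scipy, OpenCV 4.12 (cv2) and the standard library are available. Lean on these libraries where they do the work, as an engineer would, in place of code of your own. Each camera call takes 0.05 s, during which the arm holds its last target. There are 200 camera calls.

## Working session

There is one attempt and no reset: what is moved stays moved. The work goes in short steps, each a Python script; the robot and the scene stay as the last script left them, time stands still between calls to the robot, and variables do not carry over. Pictures are saved under pics/ and viewed, at most 10 in all, crops included, and the job is handed in when it is done.

```bash
mkdir -p pics; python3 - <<'E'
from bench import *
import cv2,numpy as np
np.set_printoptions(precision=4,suppress=True)
a=snapshot("scene");b=snapshot("side");s=get_state();c=snapshot("wrist")
for n,i in zip(["scene","side","wrist"],[a,b,c]): cv2.imwrite(f"pics/{n}0.png",i)
for n in ["scene","side","wrist"]:
  print(n,camera_model(n))
print(s)
E
```

```text
scene {'K': array([[451.6332,   0.    , 321.825 ],
       [  0.    , 451.6332, 199.0599],
       [  0.    ,   0.    ,   1.    ]]), 'R': array([[ 0.6944,  0.7195, -0.0093],
       [ 0.4765, -0.4694, -0.7434],
       [-0.5393,  0.5118, -0.6688]]), 't': array([-0.3866, -0.1997,  1.784 ])}
side {'K': array([[519.8792,   0.    , 323.168 ],
       [  0.    , 519.8792, 195.9089],
       [  0.    ,   0.    ,   1.    ]]), 'R': array([[ 0.9951, -0.099 ,  0.0061],
       [-0.0713, -0.7571, -0.6494],
       [ 0.0689,  0.6458, -0.7604]]), 't': array([-0.5443,  0.0992,  1.5819])}
wrist {'K': array([[275.5305,   0.    , 322.5941],
       [  0.    , 275.5305, 200.6304],
       [  0.    ,   0.    ,   1.    ]]), 'hand_eye': array([[ 0.0009, -0.9517, -0.307 ,  0.0798],
       [ 1.    ,  0.0004,  0.0017,  0.0004],
       [-0.0015, -0.307 ,  0.9517, -0.1284],
       [ 0.    ,  0.    ,  0.    ,  1.    ]])}
{'clock': 0.1, 'joint_pos': array([-0.0735,  0.3075,  1.5075,  0.    ,  1.3284, -0.0735]), 'joint_velocities': array([-0.0007, -0.0014, -0.0031, -0.0013,  0.0015, -0.0006]), 'effort': array([  0.0005, -45.8528, -25.2608,  -0.0002,   0.0055,   0.    ]), 'position': array([0.5744, 0.    , 0.2445]), 'ee_rot': array([ 0.7071,  0.7071, -0.0006, -0.0007]), 'contact_force': array([-0.4516, -0.7089,  0.0913]), 'torque': array([-0.0087, -0.0284,  0.0375]), 'gripper_force': 0.0, 'width': 0.08557558247169438}
```

View pics/scene0.png

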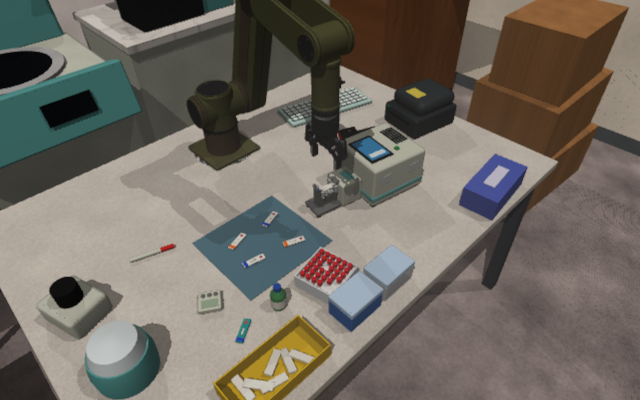

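View pics/side0.png

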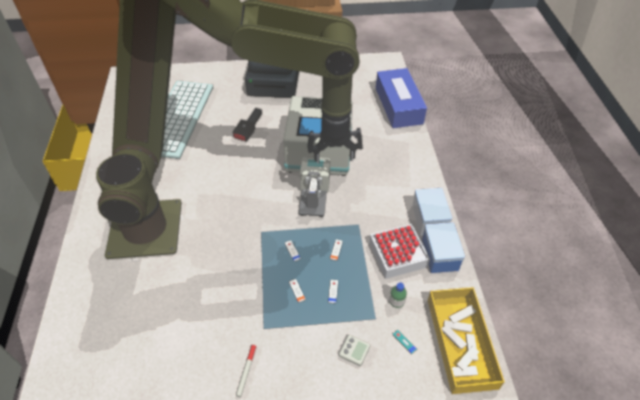

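Scene camera: the mat holds four cassettes, blue bands at (270,219) and (254,260), orange at (237,241) and (293,241). A turquoise look-alike lies off the mat at (243,330). The magazine is at about (325,190). The side camera shows the same, with blue at (292,250) and (334,291) and the magazine at (313,190).

```bash
cat > h.py <<'E'
from bench import *
import cv2,numpy as np
from scipy.spatial.transform import Rotation as Ro
np.set_printoptions(precision=4,suppress=True)
def cam(name,s=None):
    m=camera_model(name)
    if name!="wrist": return m["K"],m["R"],np.array(m["t"])
    s=s or get_state(); T=np.eye(4);T[:3,:3]=Ro.from_quat(s["ee_rot"]).as_matrix();T[:3,3]=s["position"]
    W=np.linalg.inv(T@m["hand_eye"]); return m["K"],W[:3,:3],W[:3,3]
def onplane(c,uv,z):
    K,R,t=c; o=-R.T@t; d=R.T@np.linalg.inv(K)@np.array([uv[0],uv[1],1.]); return o+d*(z-o[2])/d[2]
def proj(c,X):
    K,R,t=c; p=K@(R@np.asarray(X,float)+t); return p[:2]/p[2]
def quat(yaw):  # tool down; tool x (camera side) along world yaw
    c,s=np.cos(yaw),np.sin(yaw)
    return Ro.from_matrix(np.array([[c,s,0],[s,-c,0],[0,0,-1]])).as_quat()
E
python3 - <<'E'
from h import *
for n,P in dict(scene=[(270,219),(254,260),(237,241),(293,241)],side=[(292,250),(334,291),(296,290),(336,249)]).items():
    c=cam(n)
    for p in P: print(n,p,onplane(c,p,.006))
print(onplane(cam("scene"),(325,190),.08),onplane(cam("side"),(313,188),.08))
E
```

```text
scene (270, 219) [ 0.4422 -0.125   0.006 ]
scene (254, 260) [ 0.5446 -0.2697  0.006 ]
scene (237, 241) [ 0.4461 -0.2603  0.006 ]
scene (293, 241) [ 0.5684 -0.1357  0.006 ]
side (292, 250) [ 0.4425 -0.1256  0.006 ]
side (334, 291) [ 0.5499 -0.2735  0.006 ]
side (296, 290) [ 0.4455 -0.2603  0.006 ]
side (336, 249) [ 0.5716 -0.1343  0.006 ]
[0.5262 0.0448 0.08  ] [0.5199 0.0453 0.08  ]
```

View pics/wrist0.png

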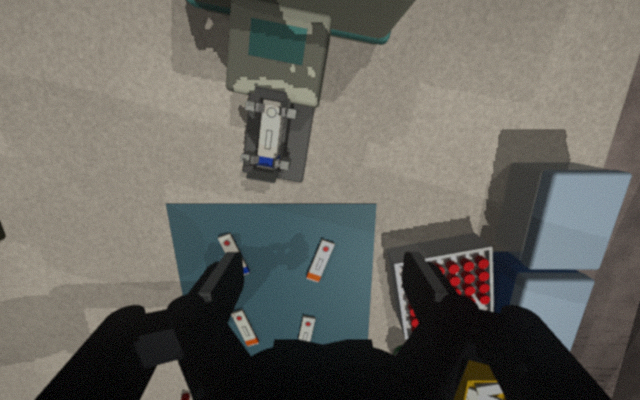

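Wrist camera: the magazine's top cassette has its well at (271,112) and blue band at (266,160). blue1 is at about (234,255) and blue2 at about (305,330). Next I take closer wrist views of the magazine and both blue cassettes.

```bash
python3 - <<'E'
from h import *
import pickle
V={}
for n,p,yaw in [("mag",(0.50,0.05,0.24),84),("b2",(0.547,-0.27,0.14),80),("b1",(0.4425,-0.1255,0.14),115)]:
    reach(list(p),list(quat(np.radians(yaw)))); wait(.2)
    s=get_state(); i=snapshot("wrist"); V[n]=(s,i); print(n,s["clock"],s["position"],s["joint_pos"]); cv2.imwrite(f"pics/w_{n}.png",i)
pickle.dump(V,open("v.pkl","wb"))
m=np.vstack([np.hstack([V["mag"][1],V["b1"][1]])[:, :],np.hstack([V["b2"][1],cv2.imread("pics/wrist0.png")])])
cv2.imwrite("pics/mont.png",cv2.resize(m,(800,500),interpolation=cv2.INTER_AREA))
E
```

```text
mag 0.8 [0.5012 0.0496 0.2402] [ 0.0148  0.2111  1.6584 -0.0002  1.271   0.1202]
b2 2.325 [ 0.5475 -0.2687  0.1408] [-0.5255  0.4458  1.5689  0.0003  1.1258 -0.3531]
b1 3.3167 [ 0.4443 -0.1268  0.1402] [-0.3694  0.2656  1.8816 -0.0002  0.9925 -0.804 ]
```

View pics/mont.png

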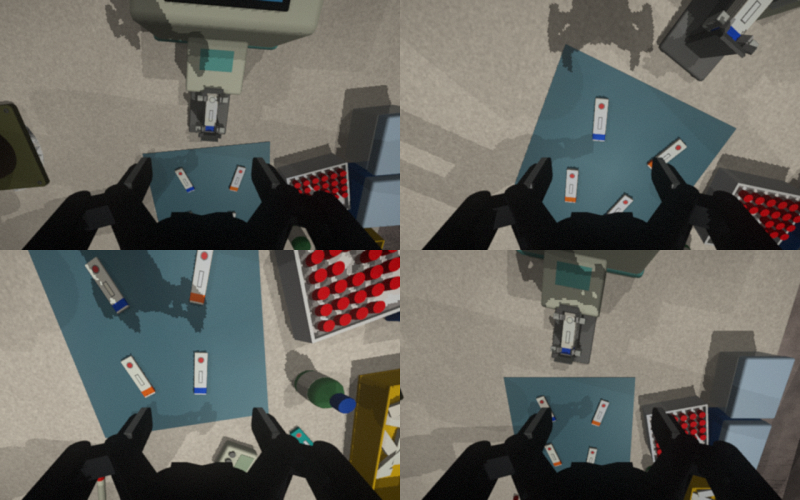

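Montage, mapped to full-frame pixels: magazine at (336,184) in "mag"; blue1 at (320,189) in "b1"; blue2 at (320,195) in "b2". Both blues have the well up. I'll segment them and confirm in one enlarged crop.

```bash
cat >> h.py <<'E'
def cassette(i,near,z,c,r=70):
    """rectangle round the white+blue region nearest pixel near -> centre, yaw(to white/well end), size"""
    f=i.astype(int); b,g,rd=f[...,0],f[...,1],f[...,2]
    band=((b-rd>70)&(b-g>45)).astype(np.uint8)
    white=((f.min(2)>105)&(abs(b-rd)<45))
    red=(rd-b>50)&(rd>100)
    m=(white|(band>0)|red).astype(np.uint8); w=np.zeros_like(m); cv2.circle(w,tuple(int(v) for v in near),r,1,-1)
    m=cv2.morphologyEx(m*w,cv2.MORPH_CLOSE,np.ones((3,3),np.uint8))
    n,l,st,ce=cv2.connectedComponentsWithStats(m)
    k=1+np.argmin(np.hypot(*(ce[1:]-near).T)+1e3*(st[1:,4]<100))
    comp=l==k; cs,_=cv2.findContours(comp.astype(np.uint8),cv2.RETR_EXTERNAL,cv2.CHAIN_APPROX_NONE)
    pts=np.array([onplane(c,p,z)[:2] for p in cs[0][:,0]])*1000
    (cx,cy),(a,bb),_=rc=cv2.minAreaRect(pts.astype(np.float32)); q=cv2.boxPoints(rc)
    e=q[1]-q[0] if np.hypot(*(q[1]-q[0]))>np.hypot(*(q[2]-q[1])) else q[2]-q[1]
    ys,xs=np.nonzero(comp&(band>0)); bw=onplane(c,(xs.mean(),ys.mean()),z)[:2]*1000
    ctr=np.array([cx,cy]); e=e*np.sign(e@(ctr-bw))
    return ctr/1000,np.degrees(np.arctan2(e[1],e[0])),(max(a,bb),min(a,bb)),bw/1000,comp
E
python3 - <<'E'
from h import *
import pickle
V=pickle.load(open("v.pkl","rb"))
cr=[]
for n,p,z in [("b1",(320,189),.008),("b2",(320,195),.008)]:
    s,i=V[n]; r=cassette(i,p,z,cam("wrist",s)); print(n,*r[:4])
    k=i.copy(); cs,_=cv2.findContours(r[4].astype(np.uint8),0,1); cv2.drawContours(k,cs,-1,(0,255,0),1)
    cr.append(cv2.resize(k[p[1]-65:p[1]+65,p[0]-40:p[0]+40],None,fx=3.5,fy=3.5,interpolation=cv2.INTER_NEAREST))
s,i=V["mag"]; cr.append(cv2.resize(i[119:249,296:376],None,fx=3.5,fy=3.5,interpolation=cv2.INTER_CUBIC))
cv2.imwrite("pics/crops.png",np.hstack(cr)[:, :][:455])
print(np.hstack(cr).shape)
E
```

```text
b1 [ 0.4419 -0.1246] 109.9781115155487 (70.28199768066406, 20.87818145751953) [ 0.4513 -0.1505]
b2 [ 0.5468 -0.2716] 78.32834083850867 (70.3188705444336, 20.958415985107422) [ 0.5414 -0.2988]
(455, 840, 3)
```

```bash
python3 -c "
import cv2;i=cv2.imread('pics/crops.png');cv2.imwrite('pics/crops.png',cv2.resize(i,(800,int(i.shape[0]*800/i.shape[1]))) if i.shape[1]>800 else i)"
```

```text
(no output)
```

View pics/crops.png

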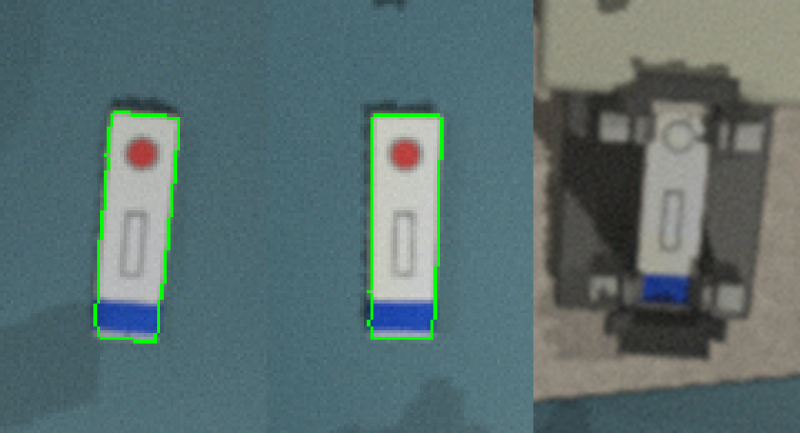

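The crops confirm that both are deep-blue-banded cassettes with red wells (measured 70.3 x 20.9 mm). The magazine's top cassette shows its well at about (340,160) and band at about (336,205) in the full frame. I'll take two more magazine views to triangulate position and height.

```bash
python3 - <<'E'
from h import *
import pickle
V=pickle.load(open("v.pkl","rb"))
s,i=V["mag"];c=cam("wrist",s)
ctr=onplane(c,(338.2,181.5),.079)[:2]; w=onplane(c,(339.8,159.8),.079); wi=onplane(c,(337.4,185),.079); d=(w-wi)[:2]; yaw=np.arctan2(d[1],d[0])
print(ctr,np.degrees(yaw),np.hypot(*d))
for n,o in [("m1",0.0),("m2",-0.09)]:
    p=np.array([*ctr,.215]); p[:2]+=o*np.array([np.cos(yaw),np.sin(yaw)])
    reach(list(p),list(quat(yaw))); wait(.3); s=get_state(); i=snapshot("wrist"); V[n]=(s,i); c=cam("wrist",s)
    pp=proj(c,[*ctr,.079]); print(n,s["clock"],s["position"],pp)
    x0,y0=int(pp[0])-50,int(pp[1])-65; print("crop",x0,y0)
    cv2.imwrite(f"pics/{n}.png",cv2.resize(i[y0:y0+140,x0:x0+100],None,fx=4,fy=4,interpolation=cv2.INTER_CUBIC))
cv2.imwrite("pics/m12.png",np.hstack([cv2.imread("pics/m1.png"),cv2.imread("pics/m2.png")]))
pickle.dump(V,open("v.pkl","wb"))
E
```

```text
[0.5203 0.0552] 79.68594433344425 0.02749217505625167
m1 4.6167 [0.52   0.0543 0.2146] [322.1574 194.7338]
crop 272 129
m2 5.4167 [ 0.5043 -0.0325  0.215 ] [322.0014 101.0256]
crop 272 36
```

View pics/m12.png

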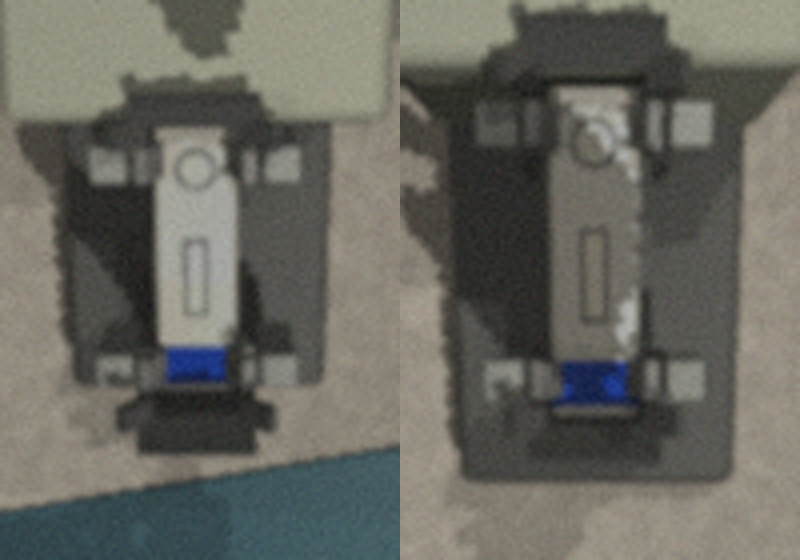

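m1: well (321,171.3), window centre (320.9,198.3), band edge row 215.8. m2: well (320.5,71.5), window centre (320.4,104.8), band edge row 126.3.

```bash
python3 - <<'E'
from h import *
import pickle
V=pickle.load(open("v.pkl","rb"))
P=[(K@np.c_[R,t]) for K,R,t in [cam("wrist",V[n][0]) for n in("m1","m2")]]
a=np.array([(321,171.25),(320.9,198.25),(321,215.75)]).T; b=np.array([(320.5,71.5),(320.4,104.75),(320.4,126.25)]).T
X=cv2.triangulatePoints(P[0],P[1],a,b); X=(X[:3]/X[3]).T; print(X)
# same features on blue1/blue2 (their own view) to know offsets from the centre: crop scale 3.333
for n,p,w,wi,be,x0 in [("b1",(320,189),(142,153),(133,244),(128,302),0),("b2",(320,195),(405,154),(402,244),(402,301),266.7)]:
    s,i=V[n]; c=cam("wrist",s); r=cassette(i,p,.008,c); u=np.array([np.cos(np.radians(r[1])),np.sin(np.radians(r[1]))])
    for q in (w,wi,be):
        px=(p[0]-40+(q[0]-x0)/3.333,p[1]-65+q[1]/3.333); d=onplane(c,px,.008)[:2]-r[0]; print(n,1000*d@u,1000*(d@[-u[1],u[0]]))
for z in (.074,.079,.084):
    c=cam("wrist",V["m1"][0]); Y=np.array([onplane(c,p,z)[:2] for p in a.T]); d=Y[0]-Y[2]; print(z,Y.ravel(),1e3*np.hypot(*d),np.degrees(np.arctan2(d[1],d[0])))
E
```

```text
[[0.5234 0.0792 0.0804]
 [0.5184 0.0523 0.0805]
 [0.5151 0.0339 0.0804]]
b1 23.170511935402125 -0.684748331737084
b1 -4.367370727152835 -0.40296261418953605
b1 -22.83660441133918 -0.4360941665139467
b2 22.955173772912932 0.11462197292346347
b2 -4.607755498381796 0.16643465446199293
b2 -22.968214103554544 -0.3797118626915842
0.074 [0.5233 0.0779 0.5181 0.0503 0.5147 0.0314] 47.20517074034671 79.55996522637592
0.079 [0.5235 0.0789 0.5184 0.0518 0.5151 0.0333] 46.327736082457164 79.55996522637591
0.084 [0.5237 0.0799 0.5187 0.0533 0.5154 0.0352] 45.45030142456762 79.55996522637591
```

The checks agree: the stack top, and so the lips, is at z≈0.0805 (base 8.5 mm, inside 2–12). Well-to-band distance is 46 mm in both places. Magazine centre is (0.5192, 0.0565), yaw 79.6°. Grasp blue1.

```bash
cat >> h.py <<'E'
M=np.array([0.5192,0.0565]);MY=np.radians(79.6);LIPS=0.0805
def fz(n=4):
    v=[]
    for _ in range(n): v.append(get_state()["contact_force"]); wait(.01)
    return np.mean(v,0)
def pick(xy,yaw):
    q=list(quat(yaw)); gripper_to(.030,30)
    reach([*xy,.07],q); f0=fz(); move_straight([*xy,.024],vel=.1); z=.023
    while z>.0125:
        move_straight([*xy,z],vel=.03); f=(fz(2)-f0)[2]
        if abs(f)>1.5: break
        z-=.001
    print("touch",z,f,get_state()["position"]); z+=.0012
    move_straight([*xy,z],vel=.03); gripper_to(.0,30); s=get_state()
    print("grip",s["width"],s["gripper_force"],s["position"],s["clock"]); return z
E
python3 - <<'E'
from h import *
xy=[.4419,-.1246]; z=pick(xy,np.radians(110))
move_straight([*xy,.13],vel=.2); s=get_state(); i=snapshot("wrist"); cv2.imwrite("pics/g1.png",i[150:400,170:470])
print(s["width"],s["clock"],s["position"],s["contact_force"])
E
```

```text
touch 0.014999999999999993 7.481013078399291 [ 0.442  -0.1246  0.0156]
grip 0.018623261277022487 31.082895286381245 [ 0.442  -0.1246  0.0163] 10.3333
0.019014745166708504 11.05 [ 0.4413 -0.1244  0.1294] [-0.1703 -0.1619 -0.7259]
```

View pics/g1.png

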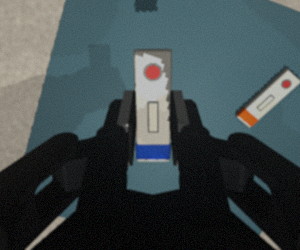

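The crop shows blue1 held level and centred between the pads, well up at (152,72). Take it to the magazine.

```bash
cat >> h.py <<'E'
def place(zt):
    q=list(quat(MY)); reach([*M,.15],q); move_straight([*M,.125],vel=.1); wait(.1); f0=fz(); z=.117
    log=[]
    while z>=zt:
        move_straight([*M,z],vel=.04); f=fz(2)-f0; log.append((round(z,4),*f.round(1)))
        if abs(f[2])>2.5 or np.hypot(*f[:2])>5: break
        z-=.001
    print(log[-4:]); gripper_to(.032); wait(.1); print(get_state()["position"],get_state()["clock"])
E
python3 - <<'E'
from h import *
place(.102)
move_straight([*M,.16],vel=.2); wait(.2)
s=get_state(); i=snapshot("wrist"); c=cam("wrist",s); p=proj(c,[*M,.094]); print(p,s["clock"])
x,y=int(p[0]),int(p[1]); cv2.imwrite("pics/p1.png",cv2.resize(i[max(0,y-110):y+90,max(0,x-100):x+100],None,fx=2.5,fy=2.5,interpolation=cv2.INTER_CUBIC))
E
```

```text
[(0.105, np.float64(-0.1), np.float64(-0.7), np.float64(-0.9)), (0.104, np.float64(-0.4), np.float64(-0.3), np.float64(0.3)), (0.103, np.float64(-1.5), np.float64(-0.2), np.float64(1.2)), (0.102, np.float64(-2.0), np.float64(0.6), np.float64(1.2))]
[0.5196 0.0565 0.1021] 17.2667
[323.2996 222.4354] 17.9083
```

View pics/p1.png

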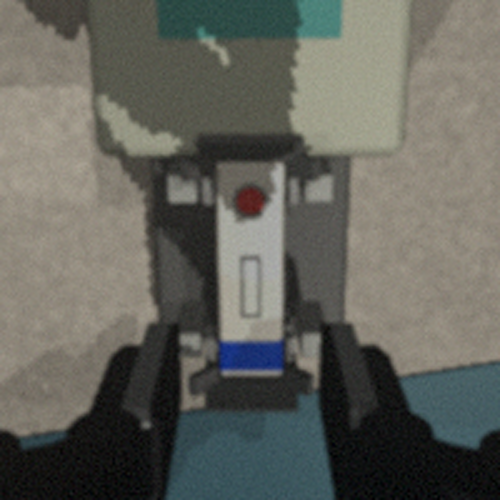

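The crop shows blue1 lying level in the channel, with its red well at (250,200) towards the reader. Press it.

```bash
cat >> h.py <<'E'
def press(zend,fmax,step=.0005):
    """down in steps; stop on snap (force drop >1.5 N below peak, low enough), fmax, or zend"""
    gripper_to(0.,20); move_straight([*M,.115],vel=.1); wait(.15); f0=fz(6); z=.110; pk=0; log=[]
    while z>=zend:
        move_straight([*M,z],vel=.02); f=(fz(2)-f0)[2]; pk=max(pk,f); log.append((round(1e3*get_state()["position"][2],1),round(f,1)))
        if f>fmax or (z<.097 and pk-f>1.8): break
        z-=step
    print(log,get_state()["clock"]); return z,f0
E
python3 - <<'E'
from h import *
z,f0=press(.0925,14,.00075)
wait(.1); print(fz()-f0); move_straight([*M,.12],vel=.1); print((fz()-f0)[2])
move_straight([*M,.16],vel=.2); wait(.2)
s=get_state(); i=snapshot("wrist"); c=cam("wrist",s); p=proj(c,[*M,.0805]); print(p,s["clock"])
x,y=int(p[0]),int(p[1]); cv2.imwrite("pics/s1.png",cv2.resize(i[max(0,y-110):y+90,max(0,x-100):x+100],None,fx=2.5,fy=2.5,interpolation=cv2.INTER_CUBIC))
E
```

```text
[(np.float64(109.9), np.float64(0.6)), (np.float64(109.2), np.float64(0.7)), (np.float64(108.5), np.float64(0.2)), (np.float64(107.7), np.float64(-0.2)), (np.float64(107.1), np.float64(1.9)), (np.float64(106.5), np.float64(4.5)), (np.float64(105.7), np.float64(5.1)), (np.float64(104.9), np.float64(5.4)), (np.float64(104.2), np.float64(6.3)), (np.float64(103.5), np.float64(6.0)), (np.float64(102.8), np.float64(6.5)), (np.float64(102.1), np.float64(6.2)), (np.float64(100.4), np.float64(-0.1)), (np.float64(100.0), np.float64(2.0)), (np.float64(99.6), np.float64(5.4)), (np.float64(98.9), np.float64(4.7)), (np.float64(98.3), np.float64(6.1)), (np.float64(97.6), np.float64(5.8)), (np.float64(96.8), np.float64(6.3)), (np.float64(96.1), np.float64(6.8)), (np.float64(95.3), np.float64(6.2)), (np.float64(94.2), np.float64(3.3))] 25.1833
[-0.3485 -0.5407  2.4783]
0.5399860108744898
[323.3565 215.9963] 26.3083
```

View pics/s1.png

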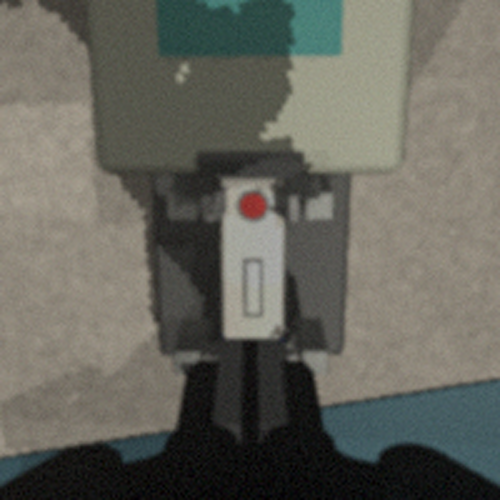

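Force fell from 6.8 to 3.3 N just as the top reached lip height. The band end is hidden by the fingers in this crop, so I'll press about 1.5 mm further (there is travel to spare) and view it unobstructed.

```bash
python3 - <<'E'
from h import *
move_straight([*M,.100],vel=.15); wait(.15); f0=fz(6); L=[]
for z in np.arange(.0965,.0919,-.00075):
    move_straight([*M,z],vel=.02); L.append((round(1e3*get_state()["position"][2],1),round((fz(3)-f0)[2],1)))
print(L)
u=np.array([np.cos(MY),np.sin(MY)])
move_straight([*M,.13],vel=.2); gripper_to(.03)
reach([*(M-.09*u),.20],list(quat(MY))); wait(.25)
s=get_state(); i=snapshot("wrist"); c=cam("wrist",s); p=proj(c,[*M,.0805]); print(p,s["clock"])
x,y=int(p[0]),int(p[1]); print(x-55,y-70); cv2.imwrite("pics/s1b.png",cv2.resize(i[max(0,y-70):y+80,max(0,x-55):x+55],None,fx=4,fy=4,interpolation=cv2.INTER_CUBIC))
E
```

```text
[(np.float64(96.5), np.float64(0.8)), (np.float64(95.7), np.float64(0.0)), (np.float64(94.9), np.float64(-0.1)), (np.float64(94.3), np.float64(0.2)), (np.float64(93.8), np.float64(4.0)), (np.float64(92.8), np.float64(3.9)), (np.float64(92.0), np.float64(4.3))]
[323.2266 100.3372] 30.6333
268 30
```

View pics/s1b.png

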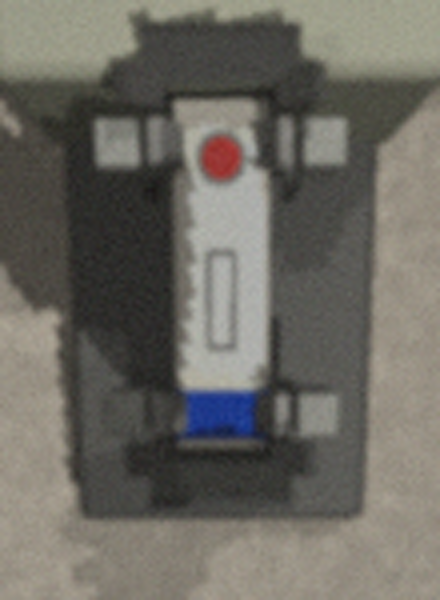

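The crop shows all four lips overlapping the cassette, with the same look as the originally seated one. Contact is now at lip height with 4 N of spring force, so blue1 is seated. That was my tenth picture, so blue2 will be checked by numbers only.

```bash
python3 - <<'E'
from h import *
xy=[.5468,-.2716]; q=list(quat(np.radians(78.3)))
reach([*xy,.07],q); move_straight([*xy,.0165],vel=.1); wait(.05); gripper_to(0.,30); s=get_state(); print("grip",s["width"],s["position"])
move_straight([*xy,.12],vel=.25); wait(.1); s=get_state(); i=snapshot("wrist"); c=cam("wrist",s); tip=s["position"]-[0,0,.0083]; px=proj(c,tip)
r=cassette(i,px,s["position"][2]-.0083,c,r=130); print("held",s["width"],r[0]-tip[:2],r[1],r[2],s["clock"])
if s["width"]>.016:
    place(.102); move_straight([*M,.16],vel=.2); wait(.2)
    s=get_state(); i=snapshot("wrist"); c=cam("wrist",s); cv2.imwrite("pics/p2.png",i)
    r=cassette(i,proj(c,[*M,.094]),.094,c); print("rest",r[0]-M,r[1],r[2],r[3]-M,s["clock"])
E
```

```text
grip 0.018640986166667612 [ 0.5473 -0.2717  0.0171]
held 0.018560885969820373 [-0.003  -0.0106] 79.9598524693575 (93.58843231201172, 31.642826080322266) 33.3917
[(0.106, np.float64(-1.1), np.float64(0.4), np.float64(-0.1)), (0.105, np.float64(-0.8), np.float64(0.5), np.float64(-0.1)), (0.104, np.float64(-2.1), np.float64(0.1), np.float64(1.0)), (0.103, np.float64(-2.8), np.float64(1.1), np.float64(2.5))]
[0.5197 0.0564 0.1031] 39.7083
rest [0.0013 0.0004] 78.84415339702764 (67.58782958984375, 22.600311279296875) [-0.0052 -0.0267] 40.3417
```

blue2 rests in the channel: centre within 1.3 mm, yaw 78.8°, band at the far end. Press it gently, with a force cap.

```bash
python3 - <<'E'
from h import *
z,f0=press(.0930,11.5,.0007)
wait(.1); print((fz()-f0)[2],get_state()["position"][2]); move_straight([*M,.100],vel=.1); wait(.15); f0=fz(6); L=[]
for z in (.0955,.0947,.0941,.0936):
    move_straight([*M,z],vel=.02); f=(fz(4)-f0)[2]; L.append((round(1e3*get_state()["position"][2],1),round(f,1)))
    if f>9: break
print(L,get_state()["clock"])
E
```

```text
[(np.float64(109.8), np.float64(0.1)), (np.float64(109.3), np.float64(-0.5)), (np.float64(108.6), np.float64(-0.1)), (np.float64(107.9), np.float64(-0.0)), (np.float64(107.3), np.float64(1.4)), (np.float64(106.8), np.float64(4.2)), (np.float64(106.2), np.float64(4.6)), (np.float64(105.6), np.float64(5.4)), (np.float64(105.0), np.float64(5.6)), (np.float64(104.4), np.float64(6.5)), (np.float64(103.8), np.float64(6.6)), (np.float64(103.0), np.float64(7.7)), (np.float64(102.3), np.float64(7.2)), (np.float64(100.8), np.float64(1.4)), (np.float64(100.3), np.float64(3.9)), (np.float64(99.7), np.float64(4.8)), (np.float64(99.1), np.float64(5.1)), (np.float64(98.5), np.float64(6.3)), (np.float64(97.7), np.float64(6.9)), (np.float64(97.1), np.float64(6.2)), (np.float64(96.4), np.float64(7.1)), (np.float64(95.7), np.float64(6.9)), (np.float64(95.0), np.float64(6.4)), (np.float64(94.0), np.float64(4.1))] 48.15
4.453060770964101 0.09396507424362095
[(np.float64(95.3), np.float64(-0.3)), (np.float64(94.7), np.float64(-0.4)), (np.float64(94.3), np.float64(1.5)), (np.float64(93.9), np.float64(4.9))] 49.9917
```

The signature is the same: a snap at 94 mm, then re-contact at lip height with 4.9 N of spring force, well under the limit. Back off, check both ends numerically, and hand in.

```bash
python3 - <<'E'
from h import *
u=np.array([np.cos(MY),np.sin(MY)])
move_straight([*M,.13],vel=.2)
reach([*(M-.09*u),.20],list(quat(MY))); wait(.25)
s=get_state(); i=snapshot("wrist"); c=cam("wrist",s); p=proj(c,[*M,.0805]); f=i.astype(int)
w=np.zeros(i.shape[:2],bool); w[int(p[1])-60:int(p[1])+60,int(p[0])-20:int(p[0])+20]=1
for n,m in [("well",f[...,2]-f[...,0]>50),("band",(f[...,0]-f[...,2]>60))]:
    ys,xs=np.nonzero(m&w); X=onplane(c,(xs.mean(),ys.mean()),.0805)[:2]-M; print(n,len(xs),1e3*X@u,1e3*X@[-u[1],u[0]],xs.max()-xs.min())
b=cv2.imread("pics/s1b.png"); ref=cv2.resize(b,(110,150),interpolation=cv2.INTER_AREA); x,y=int(p[0])-55,int(p[1])-70
print("corr with first seated view",cv2.matchTemplate(i[y-4:y+154,x-4:x+114],ref,cv2.TM_CCOEFF_NORMED).max(),s["clock"])
E
```

```text
well 85 23.39129224858492 -0.07059921084904279 9
band 152 -26.864821737240156 0.3711820076028316 16
corr with first seated view 0.97363406 51.1083
```

The well is at +23.4 mm and the band at −26.9 mm at lip height. The view matches the first seated one (correlation 0.97).

```bash
python3 -c "
from bench import *
print(job_done())"
```

```text
the job is handed in; nothing more can be done
None
```

Both blue-banded cassettes are in the magazine, face up with wells towards the reader and snapped under the lips, with measured pressing forces under 8 N; I handed the job in at about 51 s (blue2's seating was checked by force and image numbers only, as my ten pictures were used up).

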